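# Power up and start the bench tester

### The arm

A 7-joint arm with a two-finger parallel gripper is mounted at the origin on the work surface. World frame = base frame: x ahead of the robot, y to its left, z up, the work surface at z = 0. Lengths are in m, angles in rad, forces in N, time in s.
With the tool pointing down it reaches from about 0.425 to 0.925 m from the base axis. Payload 6.8 kg.
Tool frame: the origin (TCP) lies midway between the tips of the shut fingers; the grasp point (between the pads) lies 19 mm behind it; z points along the fingers, y is the line along which they close (so a half turn about z gives the same grasp; the last joint's range is limited). The gripper opens to 85 mm and grips with 20 to 120 N. Pads are 22 mm wide; open, the fingers measure 114 mm over their backs; the gripper's body (76 mm by 85 mm) begins 54 mm behind the grasp point. The pads swing forward as they close: fully open they stand 13 mm farther back than shut.
Start: joints at [1.188, 0.477, 0.022, 1.555, -0.011, 1.109, -0.083], TCP at [0.183, -0.65, 0.231] pointing down, gripper open.
Joint ranges: [-2.96, 2.96], [-0.34, 2.1], [-1.41, 1.46], [0.24, 2.44], [-1.37, 4.51], [0.17, 1.92], [-2.96, 2.96]. Speed limits (rad/s): [2.39, 2.39, 3.14, 3.14, 3.14, 3.14, 3.14].

### API

Orientations are given as a rotation vector (axis times angle).
In Python, from bench import status, vision, r gives the robot as it stands. The module is installed in compiled form; this text tells all that it offers.
- The arm moves only by the shell command python3 -m handwheel 'ROWS' [OPENING] [FORCE]. ROWS is JSON, a list of rows, each an object with "dp": the shift along the tool's x, y, z in m, a list of three; "delta_rot": the turn, a rotation vector about the tool's x, y, z in rad, a list of three. In form: [{"dp": [x, y, z], "delta_rot": [rx, ry, rz]}, ...]. A call has 1 to 12 rows; each row is the pose to reach, as a shift and turn from the pose commanded when the call began, along the tool's axes at that moment; what a row does not reach only later rows make up. A row lasts 1/8 s, in which the tool goes at most 62.5 mm and 10.7 degrees, less where a joint would pass 70% of its speed; a pose out of reach is approached as far as the arm can. A call with a gripper value outside its range is refused whole. OPENING is the opening, from 0 (shut) to 1 (fully open), set as the call begins (- or left out, the last holds). The fingers move at their own pace and stop on an object; FORCE is the grip in N (left out, the last holds). Time passes only in rows, so rows that repeat a pose let the fingers close. It gives the time, the measured TCP pose, the force, the opening and the grip force at its end, in the units of the state.
- status.get_obs(): the state, without advancing time (a new reading comes with each control period).
- vision.grab_frame(name): name is "side" or "top"; returns a dict with "img" (480x640x3 uint8, blue, green, red), "fovy" (degrees; the focal length in pixels is half the picture's height over the tangent of half this angle, whatever the lens; pixels are square), "cx", "cy" (the principal point, pixels), "distortion" ([k1, k2, p1, p2, k3] as OpenCV has them; the pictures are not rectified), "world_from_camera" (4x4, takes a point from camera to world coordinates). Camera axes: x right, y up, looking along -z (the intrinsics and any distortion apply to the point x, -y, -z); pixel columns grow to the right and rows downward; lengths in m; the calibration is good to about 2 mm. A picture is of the moment at which its call begins. There is no depth.
- r.hand_in(): hands the job in; it is judged then, once.
The state is a dict: "clock": time; "joints": joint angles; "qvel": joint speeds; "tau": joint torques, N m; "tcp_pos": TCP position; "orientation": TCP orientation; "contact_force": force on the tool from outside, world axes, zero at the start; "moment": the same for the moment, N m; "grip_width": finger opening in m; "gripper_force": force on a finger pad.
Only numpy, scipy, OpenCV 4.12 (cv2) and the standard library are available. Lean on these libraries where they do the work, as an engineer would, in place of code of your own. Each camera call takes 0.05 s, during which the arm holds its last target. There are 200 camera calls.

### The job

Switch on the socket block that carries the big square power adapter by pushing down the raised end of its rocker until it snaps over, and leave the other two socket blocks switched off. Then press the round key on the bench tester all the way down until it clicks through, and let it come back up.

Things in the scene. Friction and masses are not known exactly. Their poses are not given: they have to be found in the camera images.
- adapter_block_rocker (a joint): Rocker to turn on, in the block with the black square adapter (58 x 62 mm, top 83 mm above the table, near face 43 mm beyond the rocker's pivot). 0 rad = off (as found, near end raised), 0.32 = on (near end down). It snaps: rests only at either end, jumps over by itself past level (0.16). 20 mm from the pivot it takes about 6 N at first, falling to none at level, sinking 6.5 mm in all.
- adapter_block_rocker_raised (a point): Place to push straight down: on top of that white rocker (64 x 40 mm), on its centre line, 20 mm from the pivot, 12 mm short of the raised end. Moves with it: 55 mm above the table when off, 52 level, 49 on. x runs along the block away from the robot's side (9 degree lean), y across. The rocker is in the block's near half, the socket in its far half.
- plug_block_rocker (a joint): Rocker of the block with a small black round plug (38 mm diameter, top 73 mm above the table) in its socket. The block: white, 150 x 76 x 36 mm, fixed, one of three alike in a row at the robot's left front, order varies, up to 9 degrees askew. Must stay off. 0 rad = off (near end raised), 0.32 = on; snaps over past 0.16.
- empty_block_rocker (a joint): Rocker of the block with an empty socket. The block: white, 150 x 76 x 36 mm, fixed, one of three alike in a row at the robot's left front, order varies, up to 9 degrees askew. Must stay off. 0 rad = off (near end raised), 0.32 = on; snaps over past 0.16.
- key (a joint): Round black key in the near half of the bench tester (fixed grey box 150 x 110 x 40 mm, aluminium top, dark display in the far half, at the robot's right front). 0 m = up, 0.006 = fully down on a hard stop. A snap key: resists with about 7 N at first, then ever less (about 3.5 N at the bottom), so it drops through once it gives; springs back when let go.
- key_top (a point): Centre of the key's flat top, 28 mm diameter, 57 mm above the table when up, 51 mm fully down; moves with the key. z up, x from the key towards the display. The collar round it is 38 mm wide, 45 mm above the table; nothing else on the tester is higher than 45 mm.
There are look-alikes about, which are no part of the job. Leave any turquoise or yellow look-alike of the part that bears key alone.

How it is judged:
On the way, in this order (a step that is already met when the one before it is completed fails the run):
1. the adapter block's rocker has snapped over to on (value of joint adapter_block_rocker above 0.27 rad), for 0.1 s.
2. with the adapter block on, the tester's round key is pressed right through (value of joint key above 0.005 m and value of joint adapter_block_rocker above 0.27 rad), for 0.05 s.
At the end, for the whole second after the job is handed in: The adapter block's rocker rests on (beyond 0.27 rad), the tester's key has been pressed through beyond 5 mm after that and is back up (within 1 mm), and the other two rockers rest off (below 0.05 rad) (value of joint adapter_block_rocker above 0.27 rad and value of joint key below 0.001 m and value of joint each of plug_block_rocker, empty_block_rocker below 0.05 rad); the robot touches nothing.
It fails at once if another socket block was switched on (value of joint any of plug_block_rocker, empty_block_rocker above 0.2 rad).
It also fails if it takes over 38 s, if anything falls off the work surface, if the arm or the gripper's body presses on something with over 40 N, if the wrist force passes 120 N, or if a joint passes its speed limit or range.

## Working session

There is one attempt and no reset: what is moved stays moved. The work goes in short steps, Python scripts to look and compute and a shell command to move; the robot and the scene stay as the last step left them, time stands still between calls to the robot, and variables do not carry over. Pictures are saved under pics/ and viewed, at most 10 in all, crops included, and the job is handed in when it is done.

```bash
mkdir -p pics; cat > h.py <<'E'
import numpy as np,cv2
from scipy.spatial.transform import Rotation as R
from bench import status,vision,r
def ray(f,u,v):
    fl=240/np.tan(np.radians(f["fovy"])/2)
    K=np.array([[fl,0,f["cx"]],[0,fl,f["cy"]],[0,0,1]])
    p=cv2.undistortPoints(np.array([[[u,v]]],float),K,np.array(f["distortion"],float))[0,0]
    T=np.array(f["world_from_camera"]); d=T[:3,:3]@[p[0],-p[1],-1]
    return T[:3,3],d
def atz(f,u,v,z):
    o,d=ray(f,u,v); return o+d*(z-o[2])/d[2]
E
python3 - <<'E'
from h import *
import pickle
F={n:vision.grab_frame(n) for n in("top","side")}
pickle.dump(F,open("F.pkl","wb"))
for n in F:
    cv2.imwrite(f"pics/{n}.png",F[n]["img"]); print(n,np.round(F[n]["world_from_camera"],3).tolist(),F[n]["fovy"])
print(status.get_obs())
E
```

```text
top [[0.026, 0.998, -0.052, 0.364], [-1.0, 0.026, 0.003, 0.039], [0.005, 0.052, 0.999, 1.002], [0.0, 0.0, 0.0, 1.0]] 52.08857549718859
side [[0.994, 0.063, -0.095, 0.342], [-0.112, 0.686, -0.719, -0.582], [0.02, 0.725, 0.689, 0.657], [0.0, 0.0, 0.0, 1.0]] 56.12130676348642
{'clock': 0.1, 'joints': array([ 1.18789343,  0.47774057,  0.02233207,  1.55633465, -0.01151396,
        1.10929593, -0.08310327]), 'qvel': array([ 4.75346589e-05, -3.11258034e-03, -9.92536016e-04, -2.91948411e-03,
        1.45914381e-03, -3.50438052e-04, -2.64116104e-04]), 'tau': array([ 4.47326587e-03, -5.97759748e+01,  1.61406722e+00, -2.81955385e+01,
        1.28859075e-02,  5.03716234e-03, -1.09596138e-05]), 'tcp_pos': array([ 0.18302366, -0.64916652,  0.23041479]), 'orientation': array([-3.11037705e+00, -4.30112128e-01,  5.14838328e-04]), 'contact_force': array([-0.07314128,  0.90736583,  0.29901281]), 'moment': array([ 0.03121493, -0.05279929,  0.01417768]), 'gripper_force': 0.0, 'grip_width': 0.0854458538173411}
```

View pics/top.png

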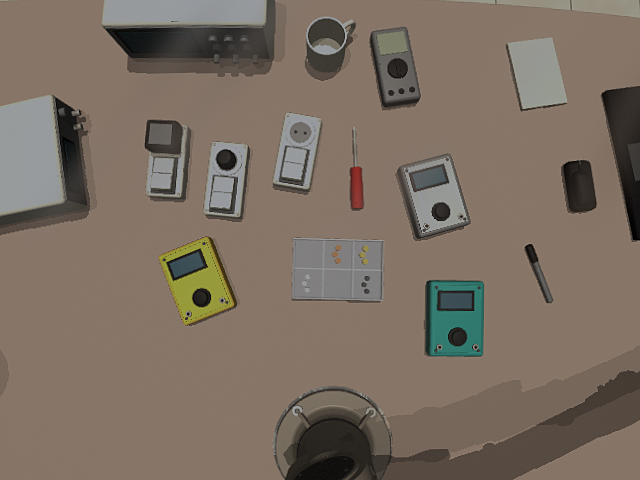

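View pics/side.png

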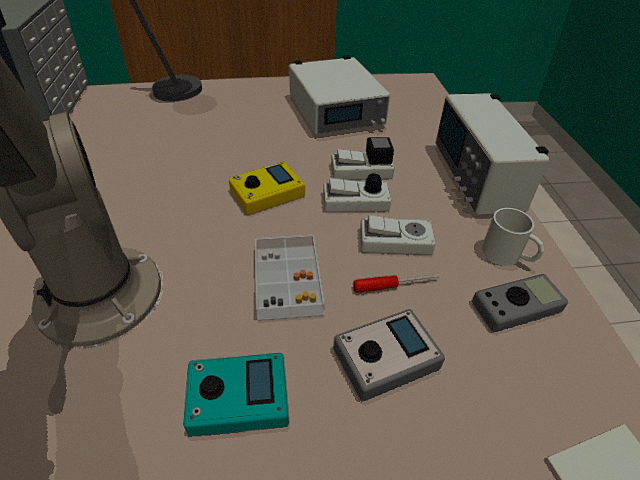

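The top view shows three socket blocks: (167,160) has a black square adapter, (227,180) a round plug and (298,152) an empty socket. It also shows three testers: yellow (197,280), turquoise (455,318) and grey/aluminium (434,195). The block at (167,160) fits the adapter block and the grey one at (434,195) fits the tester. I'll confirm both in an enlarged crop.

```bash
python3 - <<'E'
from h import *
import pickle
F=pickle.load(open("F.pkl","rb"))
t=F["top"]["img"];s=F["side"]["img"]
z=lambda im,x,y,w,h,k:cv2.resize(im[y:y+h,x:x+w],None,fx=k,fy=k,interpolation=cv2.INTER_CUBIC)
a=z(t,135,110,65,95,6)   # 390x570
b=z(t,395,150,80,95,5)   # 400x475
b=cv2.copyMakeBorder(b,0,95,0,0,cv2.BORDER_CONSTANT)
cv2.imwrite("pics/c1.png",np.hstack([a,b]))
a=z(s,320,130,80,60,5); b=z(s,330,305,80,60,5)
cv2.imwrite("pics/c2.png",np.hstack([a,b[:300]]))
E
```

```text
(no output)
```

View pics/c1.png

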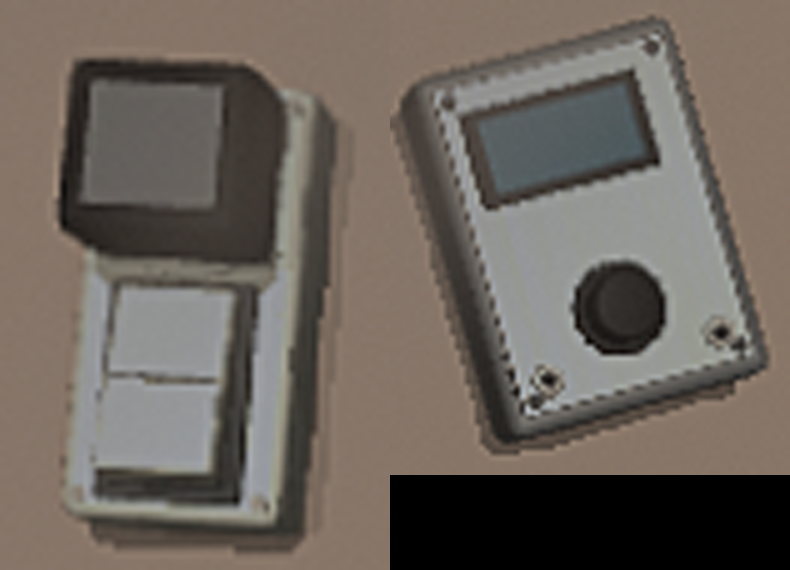

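View pics/c2.png

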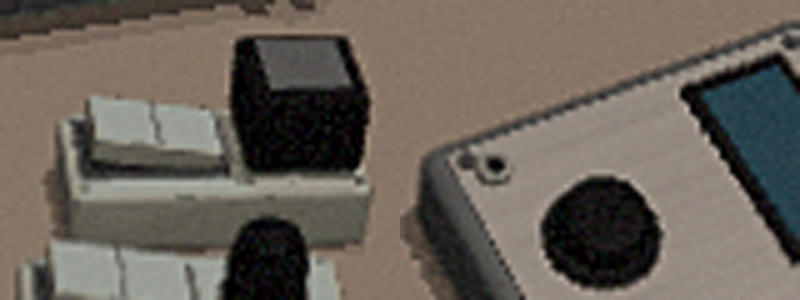

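```bash
cat >> h.py <<'E'
def near(f,P):
    "pixel of world point(s)"
    T=np.linalg.inv(np.array(f["world_from_camera"]));c=(T[:3,:3]@np.array(P).T).T+T[:3,3]
    fl=240/np.tan(np.radians(f["fovy"])/2);K=np.array([[fl,0,f["cx"]],[0,fl,f["cy"]],[0,0,1]])
    return cv2.projectPoints(c*[1,-1,-1],np.zeros(3),np.zeros(3),K,np.array(f["distortion"],float))[0][:,0]
E
python3 - <<'E'
from h import *
import pickle
F=pickle.load(open("F.pkl","rb"));t,s=F["top"],F["side"]
A=lambda u,v,z:atz(t,(u+.5)/6+134.5,(v+.5)/6+109.5,z)
n,p,f=A(154,471,.057),A(163,378,.052),A(177,287,.047)
nl,nr=A(97,470,.057),A(211,472,.057)
print("near,pivot,far",n,p,f,np.linalg.norm(n-f),np.linalg.norm(nl-nr),"adapter near face mid top?")
ax=(f-n);ax/=np.linalg.norm(ax);mid=(n+f)/2
P=mid-ax*.020;P[2]=.055;print("push",P,"yaw",np.degrees(np.arctan2(ax[1],ax[0])))
B=lambda u,v,z:atz(t,(u-390+.5)/5+394.5,(v+.5)/5+149.5,z)
k=B(618,302,.057);print("key",k, "collar",B(618,307,.045))
w,e=B(592,302,.057),B(645,302,.057);print("dia",np.linalg.norm(w-e))
S=lambda u,v:((u+.5)/5+319.5,(v+.5)/5+129.5)
for q,z in(((91,118),.057),((158,126),.052)):print("side",atz(s,*S(*q),z))
S2=lambda u,v:((u-400+.5)/5+329.5,(v+.5)/5+304.5)
print("side key",atz(s,*S2(602,224),.057))
print("proj key in side crop",(near(s,[k])-[330,305])*5+[400,0], "push,piv in side crop",(near(s,np.array([P,mid,n]))-[320,130])*5)
o=status.get_obs();Rm=R.from_rotvec(o["orientation"]).as_matrix();print(Rm.round(3))
for q in(P,k):print("tool shift",Rm.T@(q-o["tcp_pos"]))
E
```

```text
near,pivot,far [0.50972411 0.35206379 0.057     ] [0.54145994 0.3523019  0.052     ] [0.5730588  0.35086091 0.047     ] 0.06413057239832584 0.0381636246007379 adapter near face mid top?
push [0.52163966 0.35183749 0.055     ] yaw -1.0880624714712455
key [ 0.48053761 -0.19636162  0.057     ] collar [ 0.48003448 -0.19937454  0.045     ]
dia 0.02097057443545208
side [0.50790097 0.35039201 0.057     ]
side [0.54120408 0.34839374 0.052     ]
side key [ 0.47765821 -0.20591099  0.057     ]
proj key in side crop [[603.1606333  195.28741237]] push,piv in side crop [[116.01818935 116.68194428]
 [155.33866075 120.58963047]
 [ 92.18333856 113.9899931 ]]
[[ 0.962  0.271 -0.001]
 [ 0.271 -0.962  0.002]
 [-0.    -0.002 -1.   ]]
tool shift [ 0.59757608 -0.87125699  0.17678871]
tool shift [ 0.4092478  -0.35478813  0.17395728]
```

The key estimates from the two views disagree by about 10 mm, and the pale disc measures 21 mm, not 28 mm. I'll take a contrast-stretched close-up of the key in both views.

```bash
python3 - <<'E'
from h import *
import pickle
F=pickle.load(open("F.pkl","rb"));t,s=F["top"],F["side"]
def z(im,x,y):
    c=cv2.resize(im[y:y+30,x:x+30],None,fx=13,fy=13,interpolation=cv2.INTER_CUBIC).astype(float)
    return np.clip(c*3-20,0,255).astype(np.uint8)
cv2.imwrite("pics/c3.png",np.hstack([z(t["img"],425,195),z(s["img"],355,336)]))
for nme,f,x,y in(("top",t,425,195),("side",s,355,336)):
    for c in([.480,-.200],[.480,-.204]):
        print(nme,c,((near(f,[c+[.045],c+[.057]])-[x,y])*13).round().tolist())
    g=f["img"][y:y+30,x:x+30].max(2);m=cv2.connectedComponentsWithStats((g<70).astype(np.uint8));i=1+np.argmax(m[2][1:,4]);st=m[2][i]
    print("dark",m[3][i],st); print(atz(f,*(m[3][i]+[x,y]),.045),atz(f,*(m[3][i]+[x,y]),.050))
E
```

```text
top [0.48, -0.2] [[202.0, 208.0], [221.0, 199.0]]
top [0.48, -0.204] [[228.0, 209.0], [248.0, 200.0]]
dark [15.33834586 16.45112782] [  7   8  18  18 266]
[ 0.47914745 -0.19965999  0.045     ] [ 0.47854506 -0.19841076  0.05      ]
side [0.48, -0.2] [[195.0, 186.0], [205.0, 131.0]]
side [0.48, -0.204] [[201.0, 214.0], [211.0, 159.0]]
dark [14.88753056 15.38630807] [  3   4  24  23 409]
[ 0.47949004 -0.2019947   0.045     ] [ 0.47836583 -0.20509492  0.05      ]
```

View pics/c3.png

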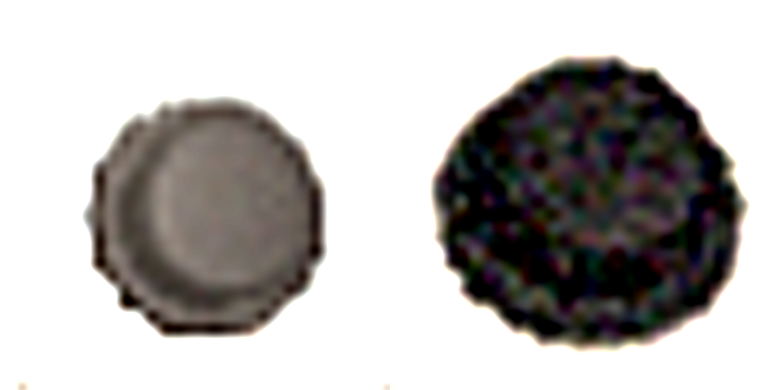

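Both views agree on the rocker push point at about (0.521, 0.351). The block's yaw is about -1° and the rocker measures 64 x 38 mm, as described. In this close-up the key-top disc is at about (222,198), which matches (0.480, -0.201) at its 57 mm height. I'll shut the gripper, go over the tester first to stay within reach, then on to the rocker.

```bash
python3 -m handwheel '[{"dp":[0.045,-0.04,0],"delta_rot":[0,0,0]},{"dp":[0.09,-0.08,0.005],"delta_rot":[0,0,0.1]},{"dp":[0.135,-0.117,0.01],"delta_rot":[0,0,0.2]},{"dp":[0.18,-0.155,0.015],"delta_rot":[0,0,0.29]},{"dp":[0.225,-0.194,0.02],"delta_rot":[0,0,0.29]},{"dp":[0.27,-0.233,0.025],"delta_rot":[0,0,0.29]},{"dp":[0.315,-0.272,0.03],"delta_rot":[0,0,0.29]},{"dp":[0.36,-0.31,0.03],"delta_rot":[0,0,0.29]},{"dp":[0.407,-0.35,0.03],"delta_rot":[0,0,0.29]},{"dp":[0.407,-0.35,0.03],"delta_rot":[0,0,0.29]},{"dp":[0.407,-0.35,0.03],"delta_rot":[0,0,0.29]},{"dp":[0.407,-0.35,0.03],"delta_rot":[0,0,0.29]}]' 0 40
cat > g.py <<'E'
from h import *
import sys
o=status.get_obs();Rm=R.from_rotvec(o["orientation"])
print("t",o["clock"],"tcp",o["tcp_pos"].round(4),"F",o["contact_force"].round(2),"yaw",np.degrees(np.arctan2(*Rm.as_matrix()[1::-1,0])).round(1))
for n,q in(("rocker",[.521,.351,.055]),("key",[.480,-.201,.057])):print(n,(Rm.as_matrix().T@(np.array(q)-o["tcp_pos"])).round(4))
E
python3 g.py
```

```text
clock: 1.6
tcp_pos: [0.4788, -0.204, 0.2011]
orientation: [3.141, -0.028, -0.001]
contact_force: [0.0, 0.7, 0.0]
grip_width: -0.0002
gripper_force: 0.0
t 1.6 tcp [ 0.4788 -0.204   0.2011] F [0.04 0.73 0.04] yaw -1.0
rocker [ 0.0323 -0.5558  0.1458]
key [ 0.0012 -0.0031  0.1441]
```

```bash
python3 -m handwheel '[{"dp":[0.005,-0.06,0],"delta_rot":[0,0,0]},{"dp":[0.01,-0.12,0],"delta_rot":[0,0,0]},{"dp":[0.012,-0.18,0],"delta_rot":[0,0,0]},{"dp":[0.015,-0.24,0],"delta_rot":[0,0,0]},{"dp":[0.018,-0.3,0],"delta_rot":[0,0,0]},{"dp":[0.021,-0.36,0],"delta_rot":[0,0,0]},{"dp":[0.024,-0.42,0.02],"delta_rot":[0,0,0]},{"dp":[0.028,-0.48,0.04],"delta_rot":[0,0,0]},{"dp":[0.032,-0.54,0.06],"delta_rot":[0,0,0]},{"dp":[0.032,-0.556,0.09],"delta_rot":[0,0,0]},{"dp":[0.032,-0.556,0.1],"delta_rot":[0,0,0]},{"dp":[0.032,-0.556,0.1],"delta_rot":[0,0,0]}]'
python3 g.py
python3 - <<'E'
from h import *
f=vision.grab_frame("side")
cv2.imwrite("pics/s2.png",cv2.resize(f["img"][90:220,290:430],None,fx=4,fy=4,interpolation=cv2.INTER_CUBIC))
E
```

```text
clock: 3.1
tcp_pos: [0.521, 0.3502, 0.1007]
orientation: [3.139, -0.028, -0.001]
contact_force: [0.2, 0.2, 0.4]
grip_width: 0.0
gripper_force: 0.0
t 3.1 tcp [0.521  0.3502 0.1007] F [0.17 0.16 0.42] yaw -1.0
rocker [ 0.     -0.0009  0.0457]
key [-0.0311  0.5518  0.0451]
```

View pics/s2.png

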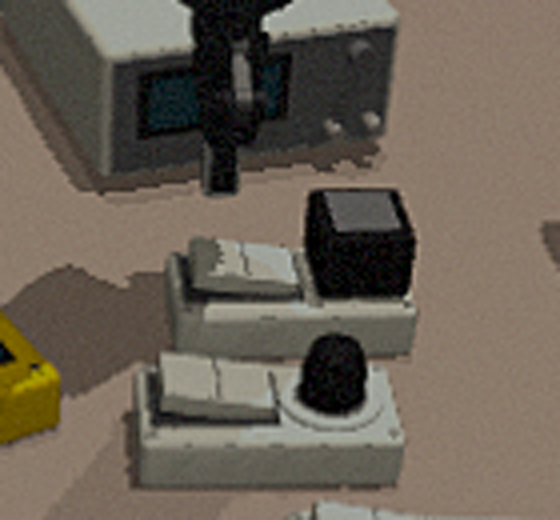

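The shut fingertips, at (220,190), hang over the near, raised half of the adapter block's rocker, at (218,258). I'll push down to about z = 0.050.

```bash
python3 -m handwheel '[{"dp":[0,0,0.02],"delta_rot":[0,0,0]},{"dp":[0,0,0.035],"delta_rot":[0,0,0]},{"dp":[0,0,0.04],"delta_rot":[0,0,0]},{"dp":[0,0,0.043],"delta_rot":[0,0,0]},{"dp":[0,0,0.046],"delta_rot":[0,0,0]},{"dp":[0,0,0.048],"delta_rot":[0,0,0]},{"dp":[0,0,0.05],"delta_rot":[0,0,0]},{"dp":[0,0,0.051],"delta_rot":[0,0,0]},{"dp":[0,0,0.051],"delta_rot":[0,0,0]}]'
```

```text
clock: 4.28
tcp_pos: [0.5206, 0.3534, 0.0507]
orientation: [-3.141, 0.024, -0.001]
contact_force: [-1.2, -0.0, 3.8]
grip_width: -0.0002
gripper_force: 2.2
```

```bash
python3 -m handwheel '[{"dp":[0,0,0.001],"delta_rot":[0,0,0]},{"dp":[0,0,0.002],"delta_rot":[0,0,0]},{"dp":[0,0,0.003],"delta_rot":[0,0,0]},{"dp":[0,0,0.003],"delta_rot":[0,0,0]}]'
python3 -m handwheel '[{"dp":[0,0,-0.03],"delta_rot":[0,0,0]},{"dp":[0,0,-0.08],"delta_rot":[0,0,0]},{"dp":[0,0,-0.12],"delta_rot":[0,0,0]},{"dp":[0,0,-0.12],"delta_rot":[0,0,0]},{"dp":[0,0,-0.12],"delta_rot":[0,0,0]}]'
python3 g.py
python3 - <<'E'
from h import *
f=vision.grab_frame("side")
cv2.imwrite("pics/s3.png",cv2.resize(f["img"][120:250,310:450],None,fx=4,fy=4,interpolation=cv2.INTER_CUBIC))
E
```

```text
clock: 4.78
tcp_pos: [0.5207, 0.3535, 0.0502]
orientation: [-3.141, 0.024, -0.002]
contact_force: [-8.7, -5.5, 24.2]
grip_width: -0.0005
gripper_force: 12.6
clock: 5.4
tcp_pos: [0.5203, 0.3524, 0.1666]
orientation: [3.141, -0.024, -0.001]
contact_force: [-0.0, -0.2, -1.0]
grip_width: -0.0001
gripper_force: 0.0
t 5.4 tcp [0.5203 0.3524 0.1666] F [-0.04 -0.16 -0.97] yaw -0.9
rocker [0.0007 0.0013 0.1116]
key [-0.0317  0.5539  0.11  ]
```

View pics/s3.png

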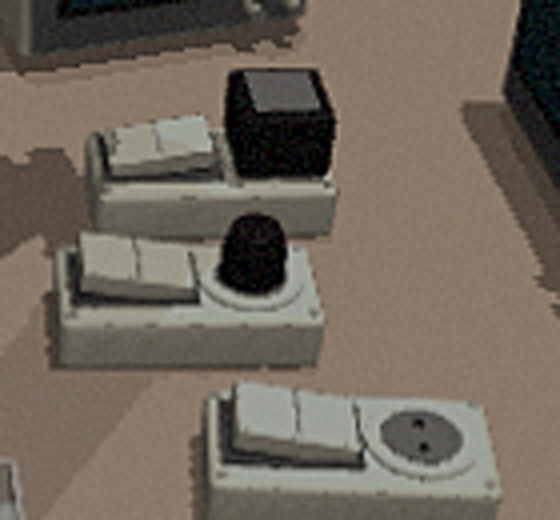

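The adapter block's rocker, at (160,145), now leans the other way with its far end up, so it is on. The other two, at (135,268) and (298,425), are still near-end up. Next is the key.

```bash
python3 -m handwheel '[{"dp":[0,0.06,0],"delta_rot":[0,0,0]},{"dp":[-0.003,0.12,0],"delta_rot":[0,0,0]},{"dp":[-0.007,0.18,0],"delta_rot":[0,0,0]},{"dp":[-0.01,0.24,0],"delta_rot":[0,0,0]},{"dp":[-0.014,0.3,0],"delta_rot":[0,0,0]},{"dp":[-0.018,0.36,0],"delta_rot":[0,0,0]},{"dp":[-0.022,0.42,0],"delta_rot":[0,0,0]},{"dp":[-0.027,0.48,0.02],"delta_rot":[0,0,0]},{"dp":[-0.032,0.54,0.04],"delta_rot":[0,0,0]},{"dp":[-0.032,0.554,0.07],"delta_rot":[0,0,0]},{"dp":[-0.032,0.554,0.07],"delta_rot":[0,0,0]},{"dp":[-0.032,0.554,0.07],"delta_rot":[0,0,0]}]'
python3 g.py
python3 - <<'E'
from h import *
f=vision.grab_frame("side")
cv2.imwrite("pics/s4.png",cv2.resize(f["img"][270:400,310:450],None,fx=4,fy=4,interpolation=cv2.INTER_CUBIC))
E
```

```text
clock: 6.95
tcp_pos: [0.4802, -0.1989, 0.0974]
orientation: [-3.141, 0.021, 0.001]
contact_force: [0.6, -0.2, 0.1]
grip_width: 0.0002
gripper_force: 0.0
t 6.95 tcp [ 0.4802 -0.1989  0.0974] F [ 0.64 -0.18  0.12] yaw -0.8
rocker [ 0.0334 -0.5503  0.0429]
key [-0.0002  0.0022  0.0404]
```

View pics/s4.png

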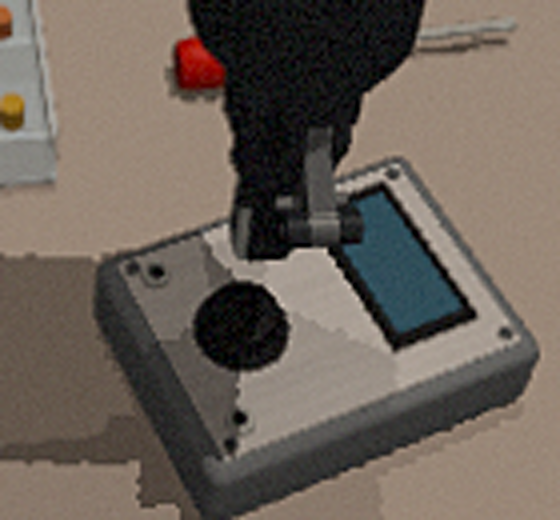

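The tip, at (255,250), projects straight down onto the key, at (242,318). I'll press it.

```bash
python3 -m handwheel '[{"dp":[0,0.002,0.02],"delta_rot":[0,0,0]},{"dp":[0,0.002,0.034],"delta_rot":[0,0,0]},{"dp":[0,0.002,0.039],"delta_rot":[0,0,0]},{"dp":[0,0.002,0.041],"delta_rot":[0,0,0]},{"dp":[0,0.002,0.043],"delta_rot":[0,0,0]},{"dp":[0,0.002,0.045],"delta_rot":[0,0,0]},{"dp":[0,0.002,0.047],"delta_rot":[0,0,0]},{"dp":[0,0.002,0.048],"delta_rot":[0,0,0]},{"dp":[0,0.002,0.048],"delta_rot":[0,0,0]}]'
```

```text
clock: 8.12
tcp_pos: [0.4802, -0.2019, 0.0508]
orientation: [3.141, -0.023, 0.0]
contact_force: [-5.7, 3.8, 18.1]
grip_width: 0.0004
gripper_force: 9.0
```

The tip is at z = 0.0508 with 18 N, well above the key's 7 N, so it is on the hard stop. I'll lift off.

```bash
python3 -m handwheel '[{"dp":[0,0,0],"delta_rot":[0,0,0]},{"dp":[0,0,-0.03],"delta_rot":[0,0,0]},{"dp":[0,0,-0.09],"delta_rot":[0,0,0]},{"dp":[0,0,-0.14],"delta_rot":[0,0,0]},{"dp":[0,0,-0.14],"delta_rot":[0,0,0]},{"dp":[0,0,-0.14],"delta_rot":[0,0,0]},{"dp":[0,0,-0.14],"delta_rot":[0,0,0]}]'
python3 - <<'E'
from h import *
f=vision.grab_frame("side")
cv2.imwrite("pics/s5.png",f["img"][130:430,310:600].repeat(2,0).repeat(2,1))
E
```

```text
clock: 9.0
tcp_pos: [0.479, -0.2022, 0.1879]
orientation: [-3.141, 0.024, 0.004]
contact_force: [-0.4, -0.8, 0.4]
grip_width: -0.0001
gripper_force: 0.0
```

View pics/s5.png

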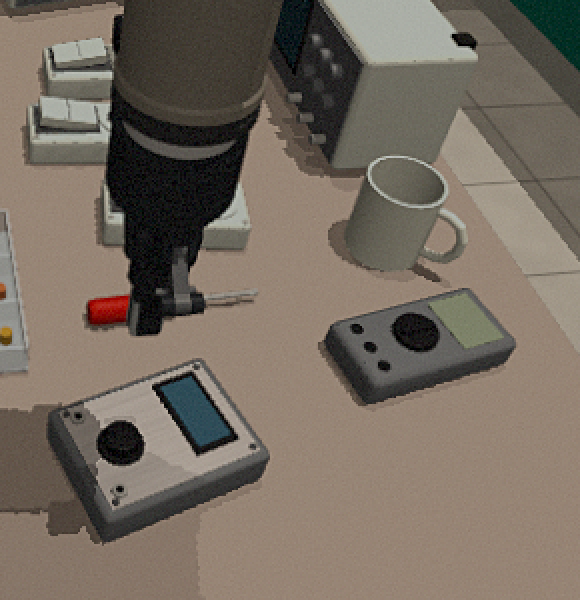

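The key, at (120,440), is back up. The adapter block's rocker, at (80,55), is still on, and the arm is clear of everything.

```bash
python3 -c "from bench import r;print(r.hand_in())"
```

```text
the job is handed in; nothing more can be done
None
```

I switched the adapter block on and left the other two blocks off, pressed the tester's key to its stop and let it come back up, and handed the job in at about 9 s; the hand-in returned no verdict.

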